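# Lift a formed drawer pull out of its mould

## Task

The dark walnut drawer pull has set: lift it out of its grey mould and stand it on its feet inside the shallow white tray, setting it down rather than dropping it. Leave the pale drawer pull in its mould.

Things in the scene. Friction and masses are not known exactly. Their poses are not given: they have to be found in the camera images.
- walnut_pull: Dark walnut bow-shaped drawer pull, 140 long (own x) x 24 wide (y) x 45 mm high, strip 12 mm thick, 0.07 kg. Flat crown 45 mm long, 33 to 45 mm above the feet: pinch it across the 24 mm from above. Origin: underside, midway between the two flat feet, z up. Stands feet down in its mould's pocket with 3 mm play, lengthwise; upper 27 mm stand proud of the mould's top.
- walnut_mould: Grey-faced plywood mould of the walnut pull, fixed, 200 (own x) x 90 (y) x 30 mm. Origin: centre of underside, z up. Pocket 146 x 30 mm, 18 mm deep, in the middle; in it a hump 40 x 14 mm rises under the bow to 11 mm above the mould's top. Two brass pins, 10 mm thick, 12 mm tall, on two diagonal corners of the top, at x, y = +88, +33 and -88, -33 mm.
- pale_pull: Pale birch drawer pull, same shape, size and origin as the walnut one, standing the same way in a second, identical fixed mould. It stays there.
- tray: Shallow white open tray, fixed, outside 212 (own x) x 142 (y) x 22 mm high; walls and floor 5 mm thick, so inside 202 x 132 mm with the inner floor 5 mm above the bench. Origin: centre of its underside, z up. A pull fits with its length along the tray's x.
Not all that is in view belongs to the job. Of the things like the walnut_pull, leave any that is pink; of the rest the smaller one is meant.

How it is judged:
On the way:
1. the walnut pull is held by the fingers, clear above its mould (its feet at least 10 mm above the mould's top) (z of walnut_pull in the frame of walnut_mould above 0.04 m and contact force between the fingers and walnut_pull above 0.5 N), for 0.1 s.
At the end, for the whole second after the job is handed in: The walnut pull stands at rest, feet down (upright within 10 degrees, feet within 5 mm of the tray's floor), inside the tray; the pale pull is within 15 mm of where it started, in its mould (x of walnut_pull in the frame of tray between -0.06 and 0.06 m and y of walnut_pull in the frame of tray between -0.06 and 0.06 m and z of walnut_pull in the frame of tray between 0 and 0.01 m and angle between walnut_pull's own z axis and vertical below 0.18 rad and linear speed of walnut_pull below 0.02 m/s and angular speed of walnut_pull below 0.2 rad/s and distance of pale_pull from where it was at the start of the episode below 0.015 m); the robot touches nothing.
It fails at once if the walnut pull is let go over the tray with its feet more than 45 mm above the tray's floor (dropped) (horizontal distance between walnut_pull and tray below 0.1 m and z of walnut_pull in the frame of tray above 0.05 m and contact force between the fingers and walnut_pull below 0.05 N).
It fails at once if the pale pull is moved more than 15 mm (distance of pale_pull from where it was at the start of the episode above 0.015 m).
It also fails if it takes over 40 s, if anything falls off the work surface, if the arm or the gripper's body presses on something with over 40 N, if the wrist force passes 120 N, or if a joint passes its speed limit or range.

## Robot

A 6-joint arm with a two-finger parallel gripper is mounted at the origin on the work surface. World frame = base frame: x ahead of the robot, y to its left, z up, the work surface at z = 0. Lengths are in m, angles in rad, forces in N, time in s.
With the tool pointing down it reaches from about 0.375 to 0.975 m from the base axis. Payload 3.8 kg.
Tool frame: the origin (TCP) lies midway between the tips of the shut fingers; the grasp point (between the pads) lies 19 mm behind it; z points along the fingers, y is the line along which they close (so a half turn about z gives the same grasp; the last joint's range is limited). The gripper opens to 85 mm and grips with 20 to 120 N. Pads are 22 mm wide; open, the fingers measure 114 mm over their backs; the gripper's body (76 mm by 85 mm) begins 54 mm behind the grasp point. The pads swing forward as they close: fully open they stand 13 mm farther back than shut.
Start: joints at [1.165, 0.264, 1.604, -0, 1.274, -0.037], TCP at [0.243, 0.63, 0.206] pointing down, gripper open.
Joint ranges: [-2.63, 2.63], [-0.94, 2.18], [0.31, 2.57], [-1.31, 4.45], [0, 2.66], [-2.55, 2.55]. Speed limits (rad/s): [2.57, 2.57, 3.14, 3.14, 3.14, 3.14].

## Interface

Orientations are given as a rotation vector (axis times angle).
In Python, from workcell import bot gives the robot as it stands.
- The arm moves only by the tool step_arm, never from a script. Its argument "motion" is a list of rows, each a list of 5 numbers: the finger opening in cm, from 0 to 8.54, then the shift along the tool's x, y, z in cm, then the turn about the tool's z in degrees. In form: [[claw, dx, dy, dz, twist], ...]. A call has 1 to 20 rows; each row is the pose to reach, as a shift and turn from the pose commanded when the call began, along the tool's axes at that moment; what a row does not reach only later rows make up. A row lasts 1/10 s, in which the tool goes at most 50 mm and 8.59 degrees, less where a joint would pass 70% of its speed; a pose out of reach is approached as far as the arm can. A call with a gripper value outside its range is refused whole. The fingers move at their own pace and stop on an object; "force" is the grip in N (left out, the last holds). Time passes only in rows, so rows that repeat a pose let the fingers close. It gives the time, the measured TCP pose, the force, the opening and the grip force at its end, in the units of the state.
- bot.read_state(): the state, without advancing time (a new reading comes with each control period).
- bot.read_camera(name): name is "scene" or "top"; returns (picture, depth): 480x640x3 uint8, red, green, blue; 480x640 float32, m along the optical axis (not along the pixel's ray), 0 where there is no reading.
- bot.calibration(name): a dict with "mtx" (3x3 intrinsics, pixels), "origin" and "orientation" of the camera in the world. Camera axes: x right, y up, looking along -z (the intrinsics and any distortion apply to the point x, -y, -z); pixel columns grow to the right and rows downward; lengths in m; the calibration is good to about 2 mm. A picture is of the moment at which its call begins. calibration takes no time and is no camera call.
- bot.finish_job(): hands the job in; it is judged then, once.
The state is a dict: "time": time; "q": joint angles; "joint_vel": joint speeds; "joint_torque": joint torques, N m; "tool_pos": TCP position; "tcp_rot": TCP orientation; "wrist_force": force on the tool from outside, world axes, zero at the start; "torque": the same for the moment, N m; "width": opening from 0.0 (shut) to 1.0 (fully open); "grip_force": force on a finger pad.
Only numpy, scipy, OpenCV 4.12 (cv2) and the standard library are available. Lean on these libraries where they do the work, as an engineer would, in place of code of your own. Each camera call takes 0.05 s, during which the arm holds its last target. There are 200 camera calls.

## Working session

There is one attempt and no reset: what is moved stays moved. The work goes in short steps, Python scripts to look and compute and a tool call to move; the robot and the scene stay as the last step left them, time stands still between calls to the robot, and variables do not carry over. Pictures are saved under pics/ and viewed, at most 10 in all, crops included, and the job is handed in when it is done.

Besides the shell and the picture viewer there is one more tool, called after "Emit:" as name(argument=value, ...), one argument or row to a line, values as JSON. step_arm: Moves the arm, as the interface text tells. Its arguments: {"type":"object","properties":{"motion":{"type":"array","items":{"type":"array","items":{"type":"number"}}},"force":{"type":"number"}},"required":["motion"]}

```bash
mkdir -p pics; cat > h.py <<'E'
import numpy as np,cv2
from workcell import bot
from scipy.spatial.transform import Rotation as R
def cal(n):
    c=bot.calibration(n);o=np.array(c["orientation"],float)
    Rm=o if o.shape==(3,3) else R.from_rotvec(o).as_matrix()
    return np.array(c["mtx"]),np.array(c["origin"]),Rm,c
def cloud(n,d):
    K,o,Rm,c=cal(n);v,u=np.indices(d.shape)
    p=np.stack([(u-K[0,2])/K[0,0]*d,-(v-K[1,2])/K[1,1]*d,-d],-1)
    P=p@Rm.T+o;P[d==0]=np.nan;return P
E
python3 - <<'E'
from h import *
for n in("top","scene"):
    im,d=bot.read_camera(n);cv2.imwrite(f"pics/{n}1.png",im[:,:,::-1]);np.savez(n+"1.npz",im=im,d=d)
    print(bot.calibration(n))
print(bot.read_state())
E
```

```text
{'mtx': array([[538.00199537,   0.        , 321.9422661 ],
       [  0.        , 538.00199537, 238.99644319],
       [  0.        ,   0.        ,   1.        ]]), 'origin': array([ 0.29159841, -0.00460457,  0.97556543]), 'orientation': array([ 0.13537998, -0.12393581, -1.58547545])}
{'mtx': array([[451.9006394 ,   0.        , 316.6655403 ],
       [  0.        , 451.9006394 , 241.75483265],
       [  0.        ,   0.        ,   1.        ]]), 'origin': array([ 0.93691054, -0.60015244,  0.59759003]), 'orientation': array([0.92865597, 0.30984864, 0.63306959])}
{'time': 0.1, 'q': array([ 1.16510134e+00,  2.64666375e-01,  1.60527211e+00, -8.91748267e-06,
        1.27373410e+00, -3.69117102e-02]), 'joint_vel': array([-0.00188076, -0.00106461, -0.00304732,  0.00023936,  0.00186541,
        0.00023154]), 'joint_torque': array([ 1.95609377e-04, -5.16704285e+01, -3.68591738e+01, -8.51860841e-05,
        6.19570681e-03, -1.87640921e-05]), 'tool_pos': array([0.24304394, 0.62893147, 0.20477559]), 'tcp_rot': array([-0.57591984, -3.08789482,  0.00318995]), 'wrist_force': array([ 0.04973216, -0.15529156,  0.08403037]), 'torque': array([0.04483642, 0.00598743, 0.04756197]), 'grip_force': 0.0, 'width': 1.0008502423529322}
```

View pics/top1.png

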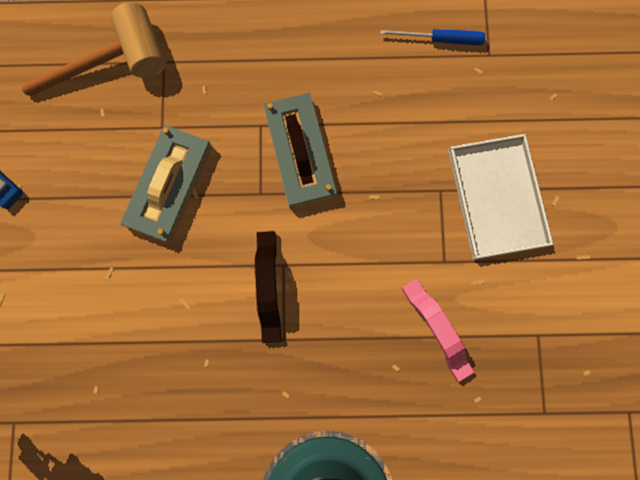

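View pics/scene1.png

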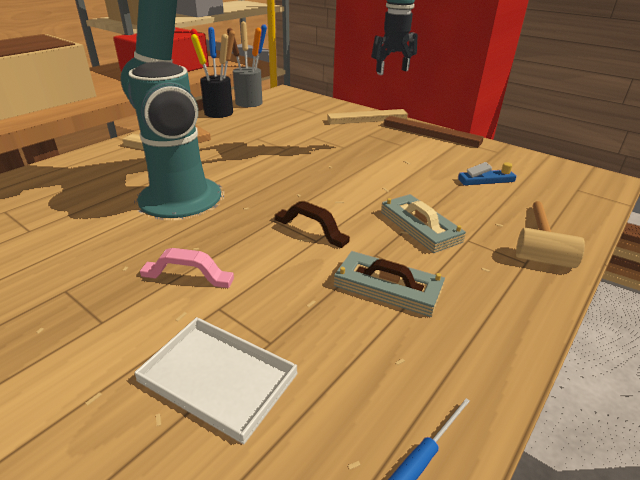

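The top view shows three pulls besides the pale one. The dark one in a mould is at (301,148), a larger dark one stands free at (268,287), and a pink one is at (440,332). The one in the mould fits: it is not pink, and it is the smaller of the dark two. Next I'll measure and confirm with a crop.

```bash
cat > m.py <<'E'
from h import *
def rect(P,m,name):
    q=P[m];q=q[~np.isnan(q[:,0])]
    (c,s,a)=cv2.minAreaRect((q[:,:2]*1000).astype(np.float32))
    if s[0]<s[1]: s=s[::-1];a+=90
    print(name,len(q),"c",np.round(c,1),"size",np.round(s,1),"ang",round((a+90)%180-90,1),"z",np.round(np.percentile(q[:,2],[2,50,98])*1000,1));return c,a
E
python3 - <<'E'
from m import *
f=np.load("top1.npz");im,d=f["im"],f["d"];P=cloud("top",d);h=im.astype(int);z=P[...,2]
v,u=np.indices(d.shape)
def box(a,b,c,e):return (u>a)&(u<c)&(v>b)&(v<e)
dark=h.sum(-1)<150
B=box(255,85,350,220)
rect(P,B&dark&(z>.036),"walnut proud"); rect(P,B&dark&(z>.0535),"crown"); rect(P,B&dark&(z>.030),"walnut")
rect(P,B&(z>.024)&(z<.034)&(abs(h[...,0]-h[...,2])<60),"mould top")
rect(P,box(240,225,300,350)&dark&(z>.006),"big dark")
rect(P,box(440,125,565,270)&(z>.014)&(h.min(-1)>120),"tray rim")
rect(P,box(440,125,565,270)&(z>.001)&(z<.01)&(h.min(-1)>140),"tray floor")
rect(P,box(110,120,215,250)&(z>.05),"pale crown")
f2=np.load("scene1.npz");P2=cloud("scene",f2["d"]);h2=f2["im"].astype(int);u2=u;v2=v
rect(P2,(u>350)&(u<430)&(v>252)&(v<300)&(h2.sum(-1)<180)&(P2[...,2]>.0535),"crown scene")
rect(P2,(u>130)&(u<300)&(v>315)&(v<440)&(P2[...,2]>.015),"tray rim scene")
c=cv2.resize(im[80:360,220:500],(560,560),interpolation=cv2.INTER_CUBIC);cv2.imwrite("pics/crop.png",c[:,:,::-1])
s=bot.read_state();print(R.from_rotvec(s["tcp_rot"]).as_matrix().round(4))
E
```

```text
walnut proud 574 c [620.1  41. ] size [87.2 23.3] ang 14.0 z [38.6 54.9 59.2]
crown 370 c [620.1  40.8] size [65.8 23.2] ang 14.7 z [53.6 56.1 59.5]
walnut 651 c [613.1  36.5] size [193.7  41.1] ang 24.2 z [30.3 54.5 59. ]
mould top 3917 c [620.3  40.6] size [200.7  89.8] ang 13.2 z [24.8 29.  32.7]
big dark 2140 c [368.9  98.6] size [196.4  32.7] ang 3.0 z [13.3 55.4 65.8]
tray rim 1026 c [ 526.7 -325. ] size [212. 144.] ang 8.9 z [16.8 20.7 24.6]
tray floor 6535 c [ 523.1 -329.8] size [190.3 127.9] ang 9.0 z [1.4 4.2 7.8]
pale crown 539 c [559.8 287.6] size [73.6 26.1] ang -21.7 z [50.4 55.3 59.3]
crown scene 272 c [620.2  37.7] size [68.1 24. ] ang 11.3 z [54.2 57.8 60. ]
tray rim scene 1990 c [ 525.9 -327.4] size [213.1 143.8] ang 9.1 z [15.3 21.6 24.6]
[[-9.328e-01  3.605e-01 -8.000e-04]
 [ 3.605e-01  9.328e-01 -1.900e-03]
 [ 1.000e-04 -2.100e-03 -1.000e+00]]
```

View pics/crop.png

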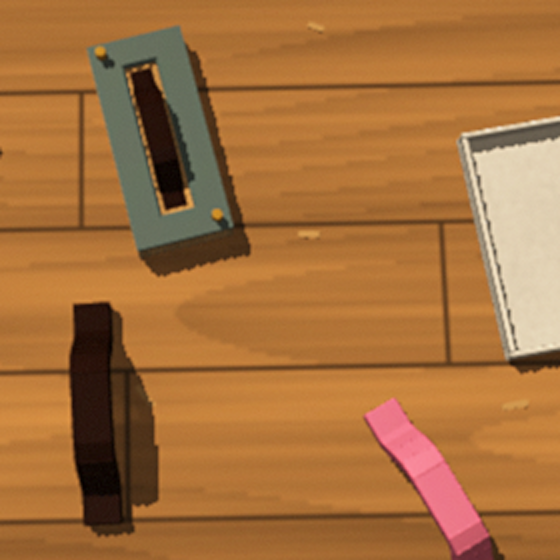

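The crop confirms it: the target is the smaller dark pull in the grey mould, whose face is 90 x 200 mm as given. The free dark one measures 196 mm, so it is too big. Moving above the target.

Emit:
step_arm(
  motion=[
    [5,-56.4,-41.4,6,145.7],
    [5,-56.4,-41.4,6,145.7],
    [5,-56.4,-41.4,6,145.7],
    [5,-56.4,-41.4,6,145.7],
    [5,-56.4,-41.4,6,145.7],
    [5,-56.4,-41.4,6,145.7],
    [5,-56.4,-41.4,6,145.7],
    [5,-56.4,-41.4,6,145.7],
    [5,-56.4,-41.4,6,145.7],
    [5,-56.4,-41.4,6,145.7],
    [5,-56.4,-41.4,6,145.7],
    [5,-56.4,-41.4,6,145.7],
    [5,-56.4,-41.4,6,145.7],
    [5,-56.4,-41.4,6,145.7],
    [5,-56.4,-41.4,6,145.7],
    [5,-56.4,-41.4,6,145.7],
    [5,-56.4,-41.4,6,145.7],
    [5,-56.4,-41.4,6,145.7],
    [5,-56.4,-41.4,6,145.7],
    [5,-56.4,-41.4,6,145.7],
  ],
  force=40,
)

```text
time: 2.1
tool_pos: [0.62, 0.0403, 0.1458]
tcp_rot: [-3.12, -0.364, 0.0]
wrist_force: [0.1, -0.1, 0.2]
width: 0.582
grip_force: 0.0
```

```bash
cat > to.py <<'E'
from h import *
import sys
def to(x,y,z,yaw):
    s=bot.read_state();M=R.from_rotvec(s["tcp_rot"]).as_matrix()
    cur=np.degrees(np.arctan2(M[1,1],M[0,1]))
    print("t",s["time"],"pos",s["tool_pos"].round(4),"yaw_y",cur.round(2),"q",s["q"].round(2),"zaxis",M[:,2].round(3),"F",s["wrist_force"].round(1),"w",round(s["width"],3),s["grip_force"])
    print("shift cm",(M.T@(np.array([x,y,z])-s["tool_pos"])*100).round(2),"twist",round(cur-yaw,1))
to(*map(float,sys.argv[1:]))
E
python3 to.py .620 .040 .033 -76.8
```

```text
t 2.1 pos [0.62   0.0403 0.1458] yaw_y -76.68 q [ 0.02  0.21  1.79 -0.    1.15  1.36] zaxis [-0. -0. -1.] F [ 0.1 -0.1  0.2] w 0.582 0.0
shift cm [-0.    0.03 11.28] twist 0.1
```

Emit:
step_arm(
  motion=[
    [5,0,0,4,0],
    [5,0,0,7,0],
    [5,0,0,9,0],
    [5,0,0,10.3,0],
    [5,0,0,11,0],
    [5,0,0,11.3,0],
    [5,0,0,11.3,0],
    [2,0,0,11.3,0],
    [2,0,0,11.3,0],
    [2,0,0,11.3,0],
    [2,0,0,11.3,0],
    [2,0,0,11.3,0],
    [2,0,0,11.3,0],
    [2,0,0,11.3,0],
  ],
)

```text
time: 3.5
tool_pos: [0.6201, 0.0401, 0.033]
tcp_rot: [-3.121, -0.36, 0.0]
wrist_force: [0.2, 0.1, 0.5]
width: 0.233
grip_force: 0.0
```

```bash
python3 to.py .620 .040 .125 -76.8
```

```text
t 3.5 pos [0.6201 0.0401 0.033 ] yaw_y -76.83 q [0.02 0.32 1.87 0.   0.95 1.37] zaxis [-0.  0. -1.] F [0.2 0.1 0.5] w 0.233 0.0
shift cm [-0.02  0.01 -9.2 ] twist -0.0
```

```bash
python3 - <<'E'
from m import *
im,d=bot.read_camera("scene");P=cloud("scene",d)
c=cv2.resize(im[180:330,290:490],(800,600),interpolation=cv2.INTER_CUBIC);cv2.imwrite("pics/s2.png",c[:,:,::-1])
s=bot.read_state();print(s["width"],s["grip_force"])
E
```

```text
0.23527731258708465 0.0
```

View pics/s2.png

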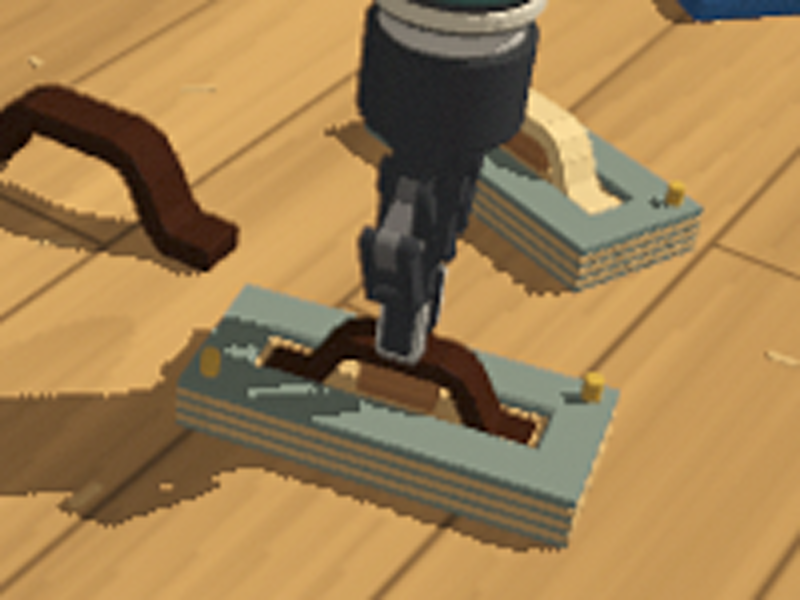

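The fingers straddle the crown, but the opening has only followed the 2 cm command and there is no grip force yet. I'll close further.

Emit:
step_arm(
  motion=[
    [0,0,0,0,0],
    [0,0,0,0,0],
    [0,0,0,0,0],
    [0,0,0,0,0],
    [0,0,0,0,0],
  ],
)

```text
time: 4.05
tool_pos: [0.6202, 0.0401, 0.033]
tcp_rot: [3.121, 0.36, 0.0]
wrist_force: [0.2, 0.4, 0.0]
width: 0.001
grip_force: 0.0
```

```bash
python3 - <<'E'
from m import *
im,d=bot.read_camera("scene");P=cloud("scene",d)
np.savez("s3.npz",im=im,d=d)
c=cv2.resize(im[215:305,320:440],(800,600),interpolation=cv2.INTER_CUBIC);cv2.imwrite("pics/s3.png",c[:,:,::-1])
for v in range(235,280,3):print(v,[(u,*(P[v,u]*1000).round().tolist()) for u in range(376,404,6)])
E
```

```text
235 [(376, 499.0, 183.0, 1.0), (382, 511.0, 191.0, 3.0), (388, 630.0, -9.0, 158.0), (394, 633.0, 9.0, 150.0), (400, 636.0, 27.0, 142.0)]
238 [(376, 506.0, 172.0, 2.0), (382, 624.0, -18.0, 154.0), (388, 633.0, -12.0, 154.0), (394, 630.0, 17.0, 138.0), (400, 636.0, 28.0, 135.0)]
241 [(376, 513.0, 161.0, 2.0), (382, 627.0, -21.0, 150.0), (388, 636.0, -18.0, 153.0), (394, 644.0, -11.0, 153.0), (400, 638.0, 26.0, 130.0)]
244 [(376, 520.0, 151.0, 3.0), (382, 627.0, -21.0, 144.0), (388, 638.0, -19.0, 148.0), (394, 646.0, -13.0, 149.0), (400, 637.0, 29.0, 122.0)]
247 [(376, 526.0, 141.0, 2.0), (382, 622.0, -10.0, 129.0), (388, 634.0, -11.0, 135.0), (394, 642.0, -4.0, 135.0), (400, 631.0, 45.0, 103.0)]
250 [(376, 532.0, 133.0, 1.0), (382, 617.0, 2.0, 113.0), (388, 631.0, -2.0, 122.0), (394, 641.0, -0.0, 126.0), (400, 574.0, 166.0, 2.0)]
253 [(376, 538.0, 123.0, 1.0), (382, 549.0, 131.0, 1.0), (388, 618.0, 25.0, 94.0), (394, 640.0, 5.0, 116.0), (400, 581.0, 154.0, 4.0)]
256 [(376, 544.0, 113.0, 2.0), (382, 554.0, 122.0, 1.0), (388, 618.0, 25.0, 87.0), (394, 629.0, 29.0, 90.0), (400, 585.0, 148
[... 254 characters left out ...]
(400, 596.0, 128.0, 1.0)]
265 [(376, 597.0, 21.0, 58.0), (382, 606.0, 29.0, 57.0), (388, 617.0, 32.0, 61.0), (394, 629.0, 35.0, 65.0), (400, 633.0, 52.0, 57.0)]
268 [(376, 596.0, 24.0, 48.0), (382, 608.0, 27.0, 52.0), (388, 621.0, 26.0, 59.0), (394, 630.0, 34.0, 59.0), (400, 638.0, 43.0, 58.0)]
271 [(376, 588.0, 41.0, 26.0), (382, 608.0, 29.0, 43.0), (388, 621.0, 28.0, 51.0), (394, 632.0, 33.0, 53.0), (400, 643.0, 34.0, 58.0)]
274 [(376, 593.0, 34.0, 25.0), (382, 609.0, 29.0, 36.0), (388, 620.0, 33.0, 39.0), (394, 633.0, 31.0, 47.0), (400, 645.0, 33.0, 52.0)]
277 [(376, 598.0, 25.0, 25.0), (382, 609.0, 30.0, 28.0), (388, 621.0, 32.0, 33.0), (394, 632.0, 35.0, 37.0), (400, 635.0, 56.0, 26.0)]
```

View pics/s3.png

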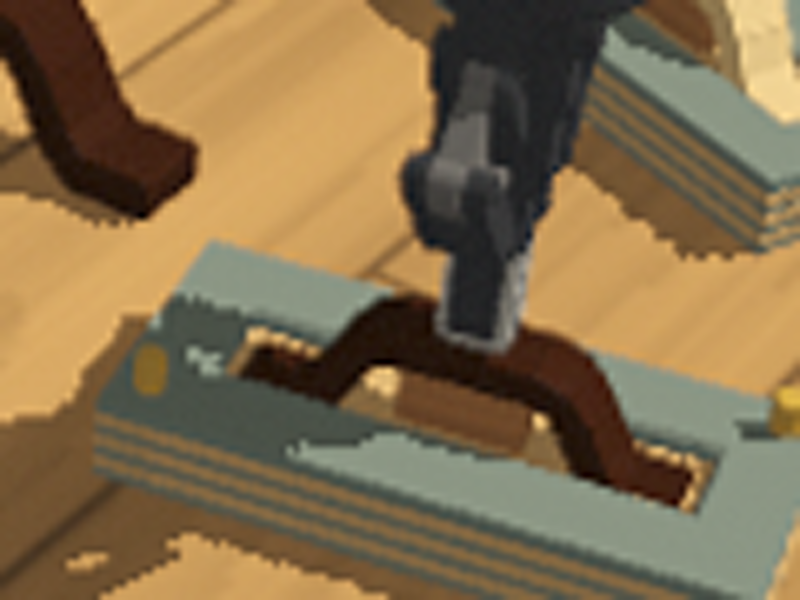

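The shut fingertips sit right on top of the crown at about z 0.058. They read TCP z 0.033, so the real tips are about 25 mm higher than reported. A shut finger can't be inside the crown, so going down 22 mm with the fingers open still leaves the tips above 0.035 and clear of the mould's top at 0.030.

Emit:
step_arm(
  motion=[
    [5,0,0,0,0],
    [5,0,0,0,0],
    [5,0,0,0,0],
    [5,0,0,0,0],
    [5,0,0,0,0],
    [5,0,0,0,0],
    [5,0,0,0.8,0],
    [5,0,0,1.5,0],
    [5,0,0,2,0],
    [5,0,0,2.2,0],
    [5,0,0,2.2,0],
    [1.5,0,0,2.2,0],
    [1.5,0,0,2.2,0],
    [1.5,0,0,2.2,0],
    [1.5,0,0,2.2,0],
    [1.5,0,0,2.2,0],
    [1.5,0,0,2.2,0],
  ],
  force=40,
)

```text
time: 5.8
tool_pos: [0.6205, 0.0401, 0.0114]
tcp_rot: [3.121, 0.36, 0.001]
wrist_force: [0.3, -0.5, 1.9]
width: 0.271
grip_force: 39.9
```

Gripped at 23 mm. Lifting.

Emit:
step_arm(
  motion=[
    [1.5,0,0,-0.5,0],
    [1.5,0,0,-1.5,0],
    [1.5,0,0,-3,0],
    [1.5,0,0,-5,0],
    [1.5,0,0,-7,0],
    [1.5,0,0,-8.5,0],
    [1.5,0,0,-9,0],
    [1.5,0,0,-9,0],
  ],
)

```text
time: 6.6
tool_pos: [0.6211, 0.0401, 0.1025]
tcp_rot: [3.121, 0.36, 0.004]
wrist_force: [-0.7, 1.0, -0.9]
width: 0.268
grip_force: 39.6
```

```bash
python3 to.py .526 -.327 .101 -81; python3 - <<'E'
from m import *
im,d=bot.read_camera("scene");P=cloud("scene",d)
c=cv2.resize(im[120:320,260:500],(720,600),interpolation=cv2.INTER_CUBIC);cv2.imwrite("pics/s4.png",c[:,:,::-1])
E
```

```text
t 6.6 pos [0.6211 0.0401 0.1025] yaw_y -76.83 q [ 0.02  0.25  1.82 -0.    1.07  1.37] zaxis [ 0.003  0.    -1.   ] F [-0.7  1.  -0.9] w 0.268 39.58154082298279
shift cm [-17.62  33.58   0.13] twist 4.2
```

View pics/s4.png

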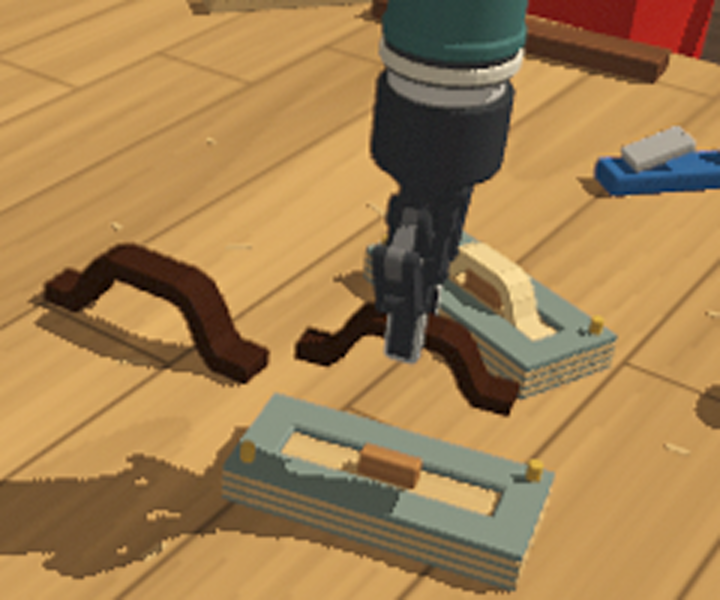

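The pull is held level and clear of its mould. Next, over the tray at the same height.

Emit:
step_arm(
  motion=[
    [1.5,-1,2,0,0.3],
    [1.5,-3,5.7,0,0.8],
    [1.5,-5,9.5,0,1.3],
    [1.5,-7,13.3,0,1.8],
    [1.5,-9,17.2,0,2.3],
    [1.5,-11,21,0,2.8],
    [1.5,-13,24.8,0,3.2],
    [1.5,-15,28.6,0,3.6],
    [1.5,-16.6,31.7,0,4],
    [1.5,-17.4,33.1,0,4.2],
    [1.5,-17.6,33.6,0,4.2],
    [1.5,-17.6,33.6,0,4.2],
    [1.5,-17.6,33.6,0,4.2],
    [1.5,-17.6,33.6,0,4.2],
  ],
)

```text
time: 8.05
tool_pos: [0.5257, -0.3256, 0.1008]
tcp_rot: [-3.131, -0.248, 0.0]
wrist_force: [0.4, 0.8, -0.3]
width: 0.268
grip_force: 39.6
```

```bash
python3 to.py .526 -.327 .006 -81; python3 - <<'E'
from m import *
im,d=bot.read_camera("scene");P=cloud("scene",d);h=im.astype(int);v,u=np.indices(d.shape)
m=(h.sum(-1)<170)&(h[...,0]>h[...,2]+12)&(P[...,2]>.05)&(P[...,2]<.16)&(abs(P[...,0]-.526)<.1)&(abs(P[...,1]+.327)<.1)
rect(P,m,"pull")
cv2.imwrite("pics/s5.png",im[:,:,::-1])
E
```

```text
t 8.05 pos [ 0.5257 -0.3256  0.1008] yaw_y -80.93 q [-0.59  0.24  1.83  0.    1.07  0.82] zaxis [-0.     0.001 -1.   ] F [ 0.4  0.8 -0.3] w 0.268 39.60674285888672
shift cm [0.01 0.15 9.48] twist 0.1
pull 1156 c [ 527.8 -332.2] size [138.4  36.8] ang 12.4 z [105.6 126.1 148.6]
```

View pics/s5.png

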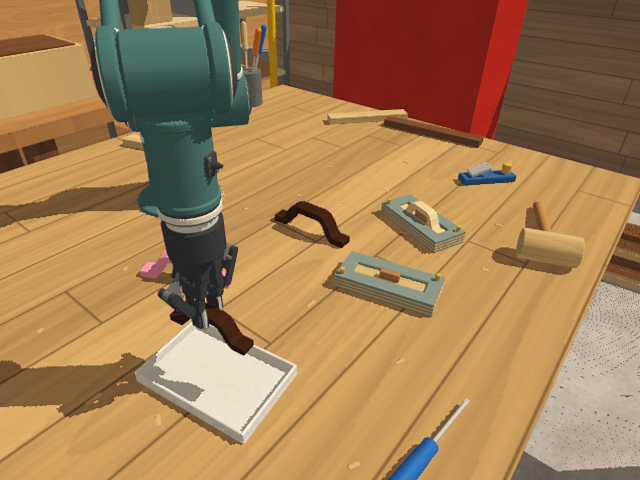

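The pull hangs centred over the tray at roughly (210,325). Its feet measure about z 0.10, which matches the TCP reading. I'll lower it onto the 5 mm floor.

Emit:
step_arm(
  motion=[
    [1.5,0,0.1,1.5,0],
    [1.5,0,0.1,4,0],
    [1.5,0,0.1,6.5,0],
    [1.5,0,0.1,8,0],
    [1.5,0,0.1,8.8,0],
    [1.5,0,0.1,9.2,0],
    [1.5,0,0.1,9.4,0],
    [1.5,0,0.1,9.5,0],
    [1.5,0,0.1,9.5,0],
  ],
)

```text
time: 9.0
tool_pos: [0.5262, -0.3286, 0.0069]
tcp_rot: [3.131, 0.246, 0.002]
wrist_force: [-0.4, 0.3, -1.5]
width: 0.273
grip_force: 39.6
```

```bash
python3 to.py .526 -.327 .005 -81
```

```text
t 9.0 pos [ 0.5262 -0.3286  0.0069] yaw_y -81.03 q [-0.6   0.35  1.89 -0.    0.9   0.82] zaxis [ 0.001 -0.001 -1.   ] F [-0.4  0.3 -1.5] w 0.273 39.60135340690613
shift cm [ 0.01 -0.16  0.19] twist -0.0
```

Not on the floor yet. I'll feel down the last 2 mm.

Emit:
step_arm(
  motion=[
    [1.5,0,0,0.1,0],
    [1.5,0,0,0.1,0],
    [1.5,0,0,0.1,0],
  ],
)

```text
time: 9.3
tool_pos: [0.5256, -0.3282, 0.0053]
tcp_rot: [3.132, 0.246, 0.001]
wrist_force: [-1.0, 0.4, -1.1]
width: 0.27
grip_force: 39.6
```

```bash
python3 to.py .526 -.327 .005 -81
```

```text
t 9.3 pos [ 0.5256 -0.3282  0.0053] yaw_y -81.03 q [-0.6   0.35  1.89 -0.    0.9   0.82] zaxis [ 0. -0. -1.] F [-1.   0.4 -1.1] w 0.27 39.600146412849426
shift cm [ 0.06 -0.11  0.03] twist -0.0
```

Emit:
step_arm(
  motion=[
    [1.5,0,0,0.1,0],
    [1.5,0,0,0.1,0],
    [1.5,0,0,0.1,0],
  ],
)

```text
time: 9.6
tool_pos: [0.5257, -0.3283, 0.0044]
tcp_rot: [3.132, 0.246, 0.001]
wrist_force: [-0.8, 0.3, 1.9]
width: 0.273
grip_force: 39.9
```

The wrist force rose by about 3 N, so the feet are on the floor. Opening the fingers and backing off.

Emit:
step_arm(
  motion=[
    [3,0,0,0,0],
    [3.5,0,0,0,0],
    [5,0,0,0,0],
    [5,0,0,0,0],
    [5,0,0,0,0],
    [5,0,0,0,0],
    [5,0,0,-1,0],
    [5,0,0,-3,0],
    [5,0,0,-6,0],
    [5,0,0,-10,0],
    [5,0,0,-14,0],
    [5,0,0,-16,0],
    [5,0,0,-16,0],
    [5,0,0,-16,0],
  ],
)

```text
time: 11.0
tool_pos: [0.5257, -0.3283, 0.1648]
tcp_rot: [3.131, 0.246, 0.002]
wrist_force: [-0.0, -0.4, -0.8]
width: 0.584
grip_force: 0.0
```

```bash
python3 - <<'E'
from m import *
im,d=bot.read_camera("scene");P=cloud("scene",d);h=im.astype(int)
m=(h.sum(-1)<170)&(h[...,0]>h[...,2]+8)&(P[...,2]>.008)&(P[...,2]<.07)&(abs(P[...,0]-.526)<.09)&(abs(P[...,1]+.327)<.06)
rect(P,m,"pull")
cv2.imwrite("pics/s6.png",cv2.resize(im[180:460,100:480],None,fx=2,fy=2)[:,:,::-1])
E
```

```text
pull 1339 c [ 527.  -329.6] size [137.9  24.1] ang 9.8 z [10.7 39.7 52.3]
```

View pics/s6.png

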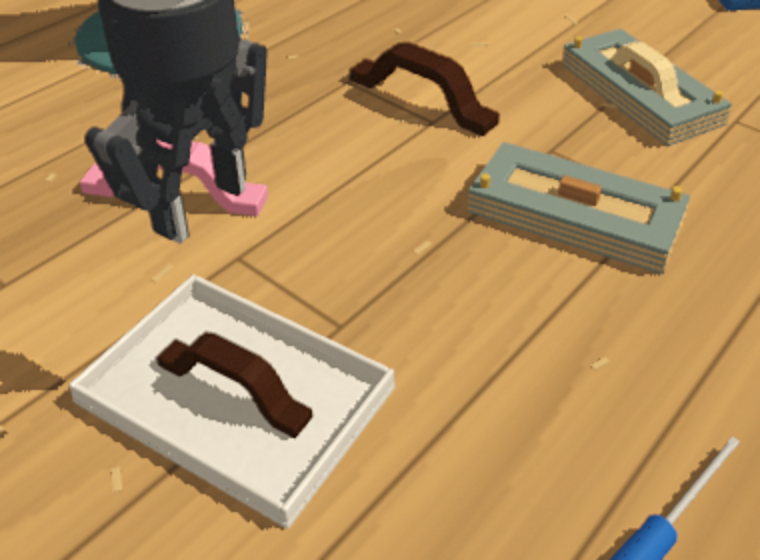

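The walnut pull stands feet down in the middle of the tray, around crop (235,385). The pale pull is still in its mould, and the gripper is clear.

```bash
python3 -c "
from workcell import bot
print(bot.finish_job())"
```

```text
the job is handed in; nothing more can be done
None
```

The walnut pull stands feet down near the centre of the white tray, set down in contact with the floor before release; the pale pull is still in its mould and the job is handed in, with no verdict returned.

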